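# Second course of a firebrick heat shield

### The arm

A 6-joint arm with a two-finger parallel gripper is mounted at the origin on the work surface. World frame = base frame: x ahead of the robot, y to its left, z up, the work surface at z = 0. Lengths are in m, angles in degrees, forces in N, time in s.
With the tool pointing down it reaches from about 0.35 to 1 m from the base axis. Payload 7.1 kg.
Tool frame: the origin (TCP) lies midway between the tips of the shut fingers; the grasp point (between the pads) lies 19 mm behind it; z points along the fingers, y is the direction in which the jaws open and shut (so a half turn about z gives the same grasp; the last joint's range is limited). The gripper opens to 85 mm and grips with 20 to 120 N. Pads are 22 mm wide; open, the fingers measure 114 mm over their backs; the gripper's body (76 mm by 85 mm) begins 54 mm behind the grasp point. The pads swing forward as they close: fully open they stand 13 mm farther back than shut.
Start: joints at [64.973, 24.242, 93.386, -0, 62.372, -1.089], TCP at [0.254, 0.571, 0.194] pointing down, gripper open.
Joint ranges: [-172.04, 172.04], [-51.8, 120.97], [4.93, 147.93], [-75.15, 255.16], [6.16, 154.13], [-145.62, 145.62]. Speed limits (degrees/s): [136.94, 136.94, 172.46, 180, 180, 180].

### API

Orientations are given as [roll, pitch, yaw] about the fixed x, y, z axes, in that order (R = Rz(yaw) Ry(pitch) Rx(roll)).
In Python, from rig import * gives the robot as it stands. Calls block until the motion is done:
- goto(position, orientation): joint-space move of the TCP to a pose.
- line_to(position, frame=None, max_speed=0.15): straight line of the TCP; frame=None keeps the orientation; max_speed is the mean speed in m/s.
- movej(angles): joint-space move.
- set_gripper(opening, effort=None): finger opening in m; effort is the grip in N (None keeps the last); returns when the fingers have stopped.
- wait(seconds).
- inverse_kinematics(position, orientation): joint angles nearest the present ones, or None.
- read_camera(name): name is "side" or "top" or "wrist"; returns a dict with "image" (480x640x3 uint8, red, green, blue), "camera_matrix" (3x3 intrinsics, pixels), "origin" and "rotation" of the camera in the world. Camera axes: x right, y up, looking along -z (the intrinsics and any distortion apply to the point x, -y, -z); pixel columns grow to the right and rows downward; lengths in m; the calibration is good to about 2 mm. The wrist camera is an equidistant fisheye: a pixel r from the principal point sees the ray r / f radians off the axis. A picture is of the moment at which its call begins. There is no depth.
A pose or a line that the arm cannot do raises IKError and nothing moves.
- close_job(): hands the job in, once; it reports no verdict.
Readings, each from a call of its own:
- get_time_s(): time.
- get_q(): joint angles.
- get_qvel(): joint speeds.
- get_joint_efforts(): joint torques, N m.
- get_position(): TCP position.
- get_eef_rot(): TCP orientation.
- get_contact_force(): force on the tool from outside, world axes, zero at the start.
- get_torque(): the same for the moment, N m.
- get_opening(): finger opening in m.
Only numpy, scipy, OpenCV 4.12 (cv2) and the standard library are available. Lean on these libraries where they do the work, as an engineer would, in place of code of your own. Each camera call takes 0.05 s, during which the arm holds its last target.

### The job

Lay the second course of the firebrick heat shield on top of the two bricks in the steel tray: the whole brick in the middle, bridging the joint below, and a half brick at each end, so that faces and ends come flush with the bottom course (within about a centimetre) and everything lies flat. Set each brick down, do not drop or slam it, and leave the thin brick and the steel tube offcut among the bricks where they are.

Things in the scene. Friction and masses are not known exactly. Their poses are not given: they have to be found in the camera images.
- course: The started heat shield, fixed to the bench: a dark angle-iron tray (296 x 67 mm, rim 14 mm high) holding two buff firebricks end to end, each 140 x 56 x 50 mm, with an open 4 mm joint between them; the course measures 284 x 56 mm and its top is 50 mm above the bench. Origin: middle of its underside, on the joint; x along the length of the course (roughly along the bench's y), y across it, z up
- course_top (a point): The middle of the top of the bottom course, above the joint, 50 mm above the bench; axes as course. The second course has the whole brick centred here and the half bricks centred 106 mm either way along x (68 + 140 + 68 mm with two 4 mm joints make the same 284 mm)
- whole: Loose whole firebrick, buff, 140 x 56 x 50 mm high, 0.3 to 0.6 kg. Origin: centre of its underside; x along its 140 mm length, y across its 56 mm width, z up. Stands flat on the bench at the start, near the robot, with its length within about 0.35 rad of the bench's y axis.
- half_a: Loose half firebrick, buff, 68 x 56 x 50 mm high, 0.15 to 0.3 kg, same as half_b; either may go at either end. Origin: centre of its underside; x along its 68 mm length, y across its 56 mm width, z up. Stands flat on the bench at the start, near the robot, with its length within about 0.35 rad of the bench's y axis.
- half_b: Loose half firebrick, buff, 68 x 56 x 50 mm high, 0.15 to 0.3 kg, same as half_a. Origin: centre of its underside; x along its 68 mm length, y across its 56 mm width, z up. Stands flat on the bench at the start, near the robot, with its length within about 0.35 rad of the bench's y axis.
- split: Thin firebrick, same colour and outline as the whole one (140 x 56 mm) but only 24 mm high; a bystander, to be left where it is. Origin: centre of its underside
- tube_near: Offcut of dark rectangular steel tube, 85 x 50 x 30 mm high, among the loose bricks; a bystander, to be left where it is. Origin: centre of its underside
Things that resemble listed ones, but are neither listed nor needed, are in the scene too. Leave any blue or pink look-alike of the whole alone.

How it is judged (in metres and radians):
At the end, for the whole second after the job is handed in: On the bottom course lie the whole brick, centred over the joint, and a half brick centred 106 mm to either side (any order): each within 12 mm along and 10 mm across the course, turned under 0.12 rad, tilted under 0.06 rad, underside -4 to +6 mm from the course's top, at rest (x of whole in the frame of course_top between -0.012 and 0.012 m and y of whole in the frame of course_top between -0.01 and 0.01 m and z of whole in the frame of course_top between -0.004 and 0.006 m and angle between the x axis of whole and the x axis of course_top, either way round below 0.12 rad and angle between whole's own z axis and vertical below 0.06 rad and linear speed of whole below 0.02 m/s and ((x of half_a in the frame of course_top between -0.118 and -0.094 m and y of half_a in the frame of course_top between -0.01 and 0.01 m and z of half_a in the frame of course_top between -0.004 and 0.006 m and angle between the x axis of each of half_a, half_b and the x axis of course_top, either way round below 0.12 rad and angle between each of half_a, half_b's own z axis and vertical below 0.06 rad and linear speed of each of half_a, half_b below 0.02 m/s and x of half_b in the frame of course_top between 0.094 and 0.118 m and y of half_b in the frame of course_top between -0.01 and 0.01 m and z of half_b in the frame of course_top between -0.004 and 0.006 m) or (x of half_a in the frame of course_top between 0.094 and 0.118 m and y of half_a in the frame of course_top between -0.01 and 0.01 m and z of half_a in the frame of course_top between -0.004 and 0.006 m and angle between the x axis of each of half_a, half_b and the x axis of course_top, either way round below 0.12 rad and angle between each of half_a, half_b's own z axis and vertical below 0.06 rad and linear speed of each of half_a, half_b below 0.02 m/s and x of half_b in the frame of course_top between -0.118 and -0.094 m and y of half_b in the frame of course_top between -0.01 and 0.01 m and z of half_b in the frame of course_top between -0.004 and 0.006 m))); the robot touches nothing.
It fails at once if the thin brick or the tube offcut is shifted by more than 30 mm (distance of any of split, tube_near from where it was at the start of the episode above 0.03 m).
It fails at once if a brick is dropped or slammed onto the bottom course (faster than 0.65 m/s within 30 mm above its top, as after a fall of 2 to 3 cm) ((linear speed of whole above 0.65 m/s and x of whole in the frame of course_top between -0.2 and 0.2 m and y of whole in the frame of course_top between -0.05 and 0.05 m and z of whole in the frame of course_top between -0.01 and 0.03 m) or (linear speed of half_a above 0.65 m/s and x of half_a in the frame of course_top between -0.2 and 0.2 m and y of half_a in the frame of course_top between -0.05 and 0.05 m and z of half_a in the frame of course_top between -0.01 and 0.03 m) or (linear speed of half_b above 0.65 m/s and x of half_b in the frame of course_top between -0.2 and 0.2 m and y of half_b in the frame of course_top between -0.05 and 0.05 m and z of half_b in the frame of course_top between -0.01 and 0.03 m)).
It also fails if it takes over 72 s, if anything falls off the work surface, if the arm or the gripper's body presses on something with over 40 N, if the wrist force passes 120 N, or if a joint passes its speed limit or range.

## Working session

There is one attempt and no reset: what is moved stays moved. The work goes in short steps, each a Python script; the robot and the scene stay as the last script left them, time stands still between calls to the robot, and variables do not carry over. Pictures are saved under pics/ and viewed, and the job is handed in when it is done.

```bash
mkdir -p pics; ls
python3 - <<'E'
from rig import *
import cv2
for n in ["top","side","wrist"]:
    c=read_camera(n); cv2.imwrite(f"pics/{n}0.png",c["image"][:,:,::-1])
    print(n,c["camera_matrix"],c["origin"],c["rotation"],[k for k in c])
print(get_time_s())
E
```

```text
pics
top [[526.73878438   0.         317.17756301]
 [  0.         526.73878438 241.14804713]
 [  0.           0.           1.        ]] [ 0.34649832 -0.0111388   1.0717102 ] [  8.215648    -0.39268221 -88.63813238] ['image', 'camera_matrix', 'origin', 'rotation']
side [[588.0570377    0.         322.5348315 ]
 [  0.         588.0570377  242.43977351]
 [  0.           0.           1.        ]] [-0.10075905  0.73079254  0.60445632] [  59.72680912   -1.20104507 -140.72276467] ['image', 'camera_matrix', 'origin', 'rotation']
wrist [[371.64829954   0.         314.22771744]
 [  0.         371.64829954 242.93904794]
 [  0.           0.           1.        ]] [0.18098508 0.60208663 0.37345412] [-17.7529572    0.09000022  66.08485076] ['image', 'camera_matrix', 'origin', 'rotation']
0.15
```

View pics/top0.png

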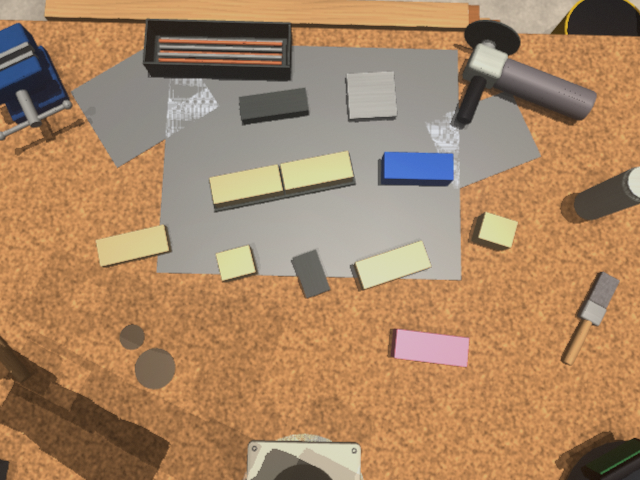

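View pics/side0.png

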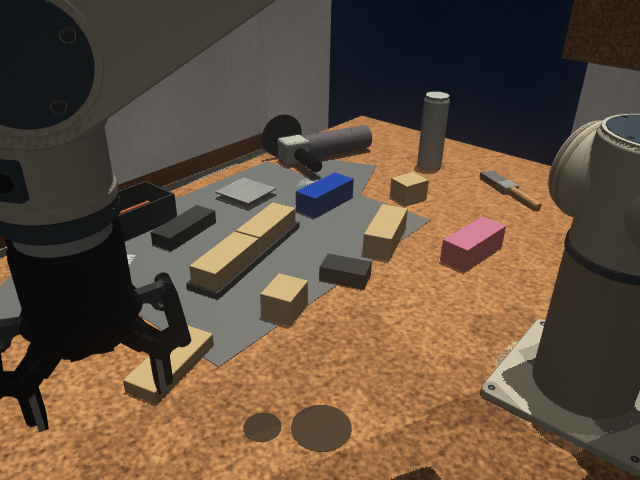

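View pics/wrist0.png

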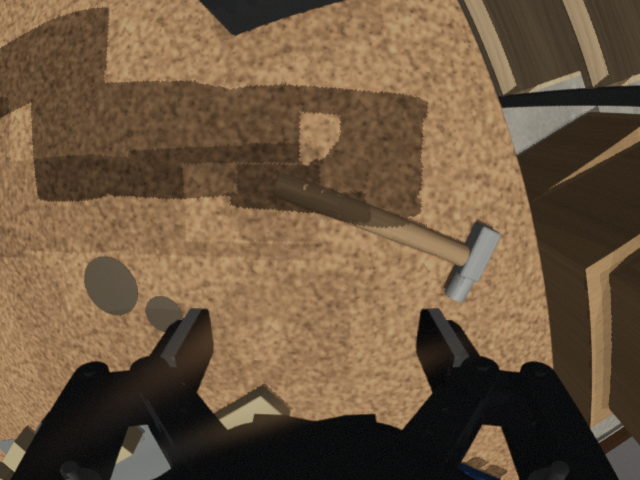

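The top view shows the course at about (282,180), the half bricks at (236,263) and (496,231), and the whole brick probably at (393,264). The brick at (133,246) looks low in the side view, so it is probably the split. The tube is at (311,273). Next I'll measure them.

```bash
cat > h.py <<'E'
import numpy as np, cv2
from scipy.spatial.transform import Rotation as Ro
def Rm(c): 
    r=np.array(c["rotation"],float)
    return r if r.shape==(3,3) else Ro.from_euler('xyz',r,degrees=True).as_matrix()
def rays(c,uv,fish=False):
    K=c["camera_matrix"]; uv=np.atleast_2d(uv).astype(float)
    x=(uv[:,0]-K[0,2])/K[0,0]; y=(uv[:,1]-K[1,2])/K[1,1]
    if fish:
        r=np.hypot(x,y)+1e-12; d=np.c_[x/r*np.sin(r),-y/r*np.sin(r),-np.cos(r)]
    else: d=np.c_[x,-y,-np.ones_like(x)]
    return d@Rm(c).T
def onplane(c,uv,z,fish=False):
    d=rays(c,uv,fish); o=np.array(c["origin"]); t=(z-o[2])/d[:,2]
    return o+t[:,None]*d
def proj(c,P):
    P=np.atleast_2d(P); p=(P-np.array(c["origin"]))@Rm(c); K=c["camera_matrix"]
    return np.c_[K[0,2]+K[0,0]*p[:,0]/-p[:,2], K[1,2]-K[1,1]*p[:,1]/-p[:,2]]
def rect(c,cnt,z):
    P=onplane(c,cnt.reshape(-1,2),z)[:,:2]
    (cx,cy),(w,h),a=cv2.minAreaRect((P*1000).astype(np.float32))
    if w<h: w,h,a=h,w,a+90
    a=(a+90)%180-90
    if a<0:a+=180
    return cx/1000,cy/1000,w,h,a
E
python3 - <<'E'
from h import *
from rig import *
c=read_camera("top"); im=c["image"]
hsv=cv2.cvtColor(im,cv2.COLOR_RGB2HSV)
for u,v in [(133,246),(236,263),(393,264),(496,231),(250,186),(315,172),(215,203),(400,283),(311,273),(500,245),(100,200)]: print((u,v),hsv[v,u],im[v,u])
crop=np.hstack([cv2.resize(im[200:290,90:270],None,fx=4,fy=4)])
cv2.imwrite("pics/cl.png",crop[:,:,::-1])
crop=cv2.resize(im[200:300,340:530],None,fx=4,fy=4); cv2.imwrite("pics/cr.png",crop[:,:,::-1])
crop=cv2.resize(im[140:220,200:365],None,fx=4,fy=4); cv2.imwrite("pics/cc.png",crop[:,:,::-1])
E
```

```text
(133, 246) [ 24  87 218] [218 203 144]
(236, 263) [ 31  64 219] [217 219 164]
(393, 264) [ 30  47 219] [219 219 179]
(496, 231) [ 31  66 219] [218 219 162]
(250, 186) [ 29  72 216] [216 213 155]
(315, 172) [ 30  68 219] [219 219 161]
(215, 203) [ 20  93 173] [173 151 110]
(400, 283) [ 14 136 200] [200 142  93]
(311, 273) [ 26  20 101] [101 100  93]
(500, 245) [ 17 107  88] [88 72 51]
(100, 200) [ 14 141 197] [197 140  88]
```

View pics/cl.png

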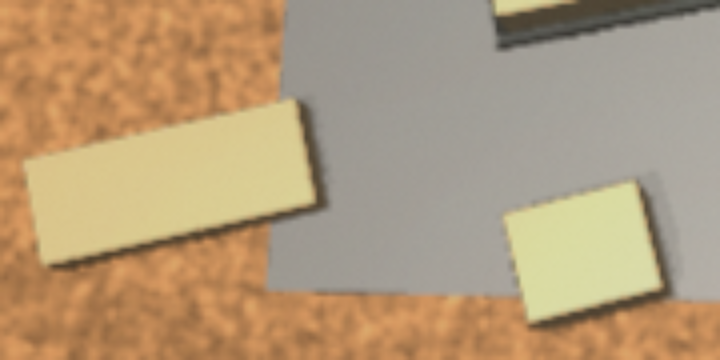

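View pics/cr.png

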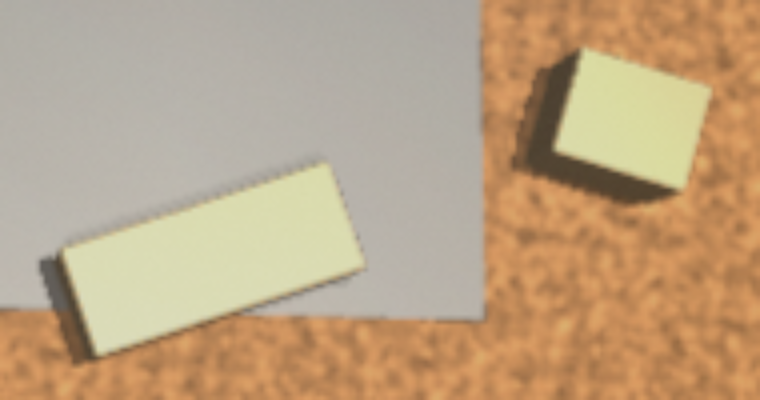

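View pics/cc.png

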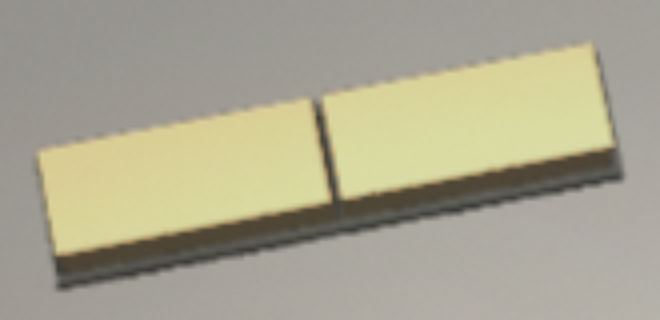

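Top faces stand out cleanly. Bright, greenish pixels (V > 200, hue > 20) make the mask.

```bash
cat >> h.py <<'E'
def faces(im,vmin=185,hmin=20,amin=300):
    big=cv2.resize(im,None,fx=4,fy=4,interpolation=cv2.INTER_CUBIC)
    hsv=cv2.cvtColor(big,cv2.COLOR_RGB2HSV)
    m=((hsv[...,2]>vmin)&(hsv[...,0]>=hmin)&(hsv[...,0]<40)&(hsv[...,1]>35)&(hsv[...,1]<130)).astype(np.uint8)
    m=cv2.morphologyEx(m,cv2.MORPH_OPEN,np.ones((9,9)))
    cs,_=cv2.findContours(m,cv2.RETR_EXTERNAL,cv2.CHAIN_APPROX_NONE)
    return [(c.reshape(-1,2)+0.5)/4-0.5 for c in cs if cv2.contourArea(c)>amin*16]
E
python3 - <<'E'
from h import *
from rig import *
c=read_camera("top")
for f in faces(c["image"],150):
    u=f.mean(0)
    for z in ([.05,.024] if u[0]<200 else [.05]): print(np.round(u),z,np.round(rect(c,f,z),4))
s=read_camera("side")
for f in faces(s["image"],110,15):
    u=f.mean(0); print('side',np.round(u),np.round(rect(s,f,.05),4))
# tube
hsv=cv2.cvtColor(c["image"],cv2.COLOR_RGB2HSV)
m=(hsv[...,2]<125)&(np.indices(hsv.shape[:2])[0]>235)&(np.indices(hsv.shape[:2])[0]<310)&(np.abs(np.indices(hsv.shape[:2])[1]-311)<30)
cs,_=cv2.findContours(m.astype(np.uint8),0,cv2.CHAIN_APPROX_NONE); cc=max(cs,key=len)
print('tube',rect(c,cc,.03))
E
```

```text
[235. 262.] 0.05 [  0.4491   0.1449  68.4166  56.6872 105.9627]
[393. 264.] 0.05 [  0.4532  -0.1633 140.5167  56.9978 109.4792]
[132. 245.] 0.05 [  0.478    0.3472 135.529   54.1713 104.7086]
[132. 245.] 0.024 [  0.4814   0.3564 138.9779  55.5498 104.7086]
[498. 229.] 0.05 [ 0.5269 -0.3698 67.0882 55.3435 73.8437]
[245. 183.] 0.05 [6.069000e-01 1.310000e-01 1.406551e+02 5.653140e+01 1.029380e+02]
[316. 169.] 0.05 [ 6.390000e-01 -9.600000e-03  1.403474e+02  5.655590e+01  1.027874e+02]
side [143. 376.] [  0.4519   0.4251  72.6079  37.6123 151.1327]
side [188. 346.] [  0.4549   0.3505  95.3149  45.2134 104.8782]
side [515. 366.] [8.510000e-02 5.430000e-02 2.139424e+02 6.500070e+01 1.067862e+02]
side [284. 287.] [  0.4481   0.142   70.3354  56.8453 106.2524]
side [223. 252.] [6.056000e-01 1.287000e-01 1.417984e+02 5.730580e+01 1.027682e+02]
side [386. 221.] [  0.4522  -0.1668 146.1625  57.9085 109.5699]
side [265. 219.] [ 6.376000e-01 -1.180000e-02  1.428701e+02  5.762570e+01  1.027275e+02]
side [584. 141.] [ 3.022000e-01 -9.194000e-01  3.977051e+02  6.678560e+01  9.859640e+01]
tube (0.4311555480957031, -0.001634716033935547, 86.28250885009766, 53.828102111816406, 21.228431701660156)
```

Sizes match in both views: whole 140×57, course pitch 144, split at 24 mm. The right-hand half reads slightly small, so I'll check its height in the side view.

Run:
```python
from h import *
from rig import *
s=read_camera("side"); im=s["image"]
cv2.imwrite("pics/sb.png",cv2.resize(im[150:290,340:520],None,fx=4,fy=4)[:,:,::-1])
def box(x,y,L,W,a,h):
    a=np.radians(a);u=np.array([np.cos(a),np.sin(a)]);v=np.array([-u[1],u[0]])
    return np.array([[*(np.array([x,y])+i*L/2*u+j*W/2*v),z] for z in (0,h) for i,j in((1,1),(1,-1),(-1,-1),(-1,1))])
for b in [(.5269,-.3698,.068,.056,73.8,.05),(.4532,-.1633,.14,.056,109.5,.05)]: print(np.round(proj(s,box(*b)),0).tolist())
print(get_eef_rot(),get_position())
q0=get_q()
for nm,p,a in [("w",(.4528,-.165),109.5),("ha",(.4486,.1435),106),("hb",(.5265,-.371),73.8),("c",(.6225,.0598),102.85)]:
  for y in (a,a-180):
    print(nm,y,inverse_kinematics([*p,.02],[180,0,y]),inverse_kinematics([*p,.2],[180,0,y]))
```

```text
[[404.0, 206.0], [388.0, 197.0], [409.0, 191.0], [425.0, 199.0], [406.0, 186.0], [390.0, 178.0], [411.0, 172.0], [428.0, 180.0]]
[[388.0, 261.0], [360.0, 256.0], [379.0, 224.0], [404.0, 229.0], [390.0, 239.0], [362.0, 234.0], [381.0, 204.0], [406.0, 208.0]]
[-1.79978640e+02 -2.61013755e-03  1.56061810e+02] [0.25349039 0.57111661 0.19354323]
w 109.5 [-2.14366289e+01  2.92091675e+01  1.16779949e+02 -2.54444375e-14
  3.40108832e+01 -4.09366289e+01] [-21.43662893  11.66933159 110.73122599   0.          57.59944241
 -40.93662893]
w -70.5 [-2.14366289e+01  2.92091675e+01  1.16779949e+02 -2.54444375e-14
  3.40108832e+01  1.39063371e+02] [-2.14366289e+01  1.16693316e+01  1.10731226e+02 -2.54444375e-14
  5.75994424e+01  1.39063371e+02]
ha 106 [ 1.62908702e+01  2.86338244e+01  1.18123334e+02 -2.54444375e-14
  3.32428416e+01  2.90870242e-01] [ 1.62908702e+01  1.07044977e+01  1.11983211e+02 -2.54444375e-14
  5.73122910e+01  2.90870242e-01]
ha -74 None None
hb 73.8 [-3.62292176e+01  3.85631690e+01  9.57313849e+01 -2.54444375e-14
  4.57054461e+01 -2.00292176e+01] [-36.22921763  25.46426055  90.53205844   0.          64.00368101
 -20.02921763]
hb -106.2 None None
c 102.85 [ 4.39689899e+00  3.73999291e+01  9.82937399e+01 -2.54444375e-14
  4.43063311e+01 -8.45310101e+00] [ 4.39689899e+00  2.38859356e+01  9.30389390e+01 -2.54444375e-14
  6.30751254e+01 -8.45310101e+00]
c -77.15 None None
```

View pics/sb.png

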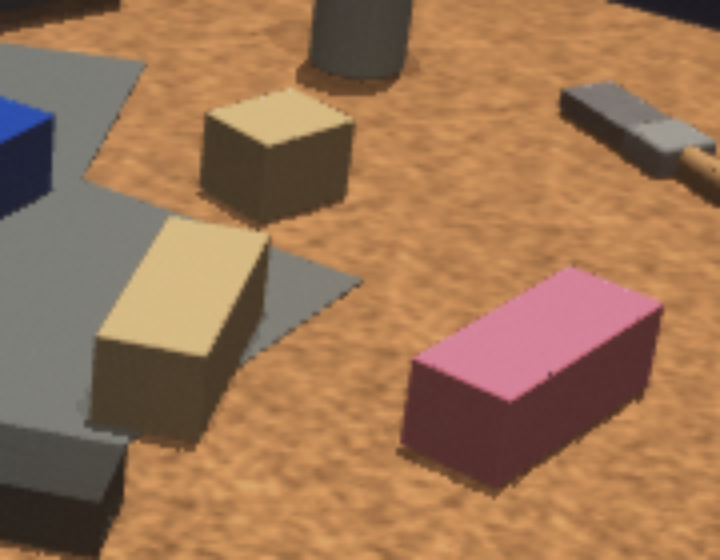

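The side-view corners match a 50 mm high half brick to within about 1 px. Starting with the whole brick.

```bash
cat > m.py <<'E'
from rig import *
from h import *
CX,CY,CA=.6225,.0598,102.85
U=np.array([np.cos(np.radians(CA)),np.sin(np.radians(CA))])
ZG=.012
def pick(x,y,a):
    goto([x,y,.13],[180,0,a])
    line_to([x,y,ZG],max_speed=.15)
    set_gripper(.03,60)
    print('grip',get_opening(),get_contact_force(),get_time_s())
    line_to([x,y,.16],max_speed=.15)
    print('lift',get_opening(),get_contact_force(),get_time_s())
def place(s,dx=0,dy=0):
    x,y=CX+s*U[0]+dx,CY+s*U[1]+dy
    goto([x,y,.16],[180,0,CA])
    f0=get_contact_force()[2]
    line_to([x,y,ZG+.058],max_speed=.15)
    z=ZG+.054
    while z>ZG+.0465:
        line_to([x,y,z],max_speed=.02); f=get_contact_force()[2]
        if f-f0>4: break
        z-=.001
    print('touch',z-ZG,f0,f,get_time_s())
    set_gripper(.085)
    line_to([x,y,.17],max_speed=.2)
    print('done',get_opening(),get_time_s())
E
python3 - <<'E'
from m import *
set_gripper(.085)
pick(.4528,-.165,109.5)
w=read_camera("wrist");cv2.imwrite("pics/w1.png",w["image"][:,:,::-1])
w=read_camera("side");cv2.imwrite("pics/s1.png",w["image"][:,:,::-1])
E
```

```text
grip 0.02977927395376578 [ 0.48099566 -0.34823755  0.43833274] 4.775
lift 0.030140431702758458 [ 0.26021027  0.41289329 -0.33212529] 5.9083
```

View pics/s1.png

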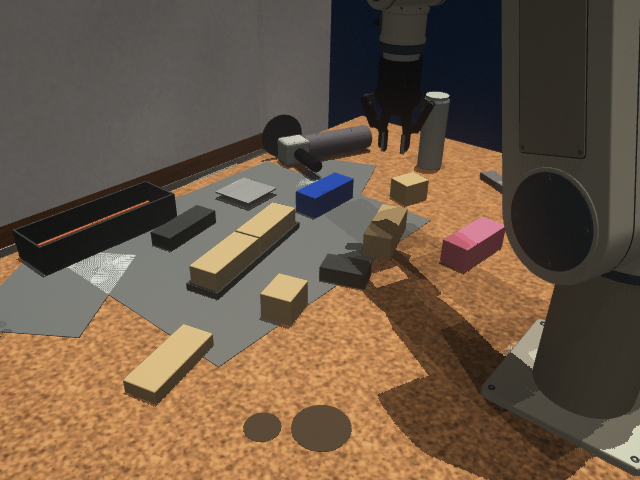

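View pics/w1.png

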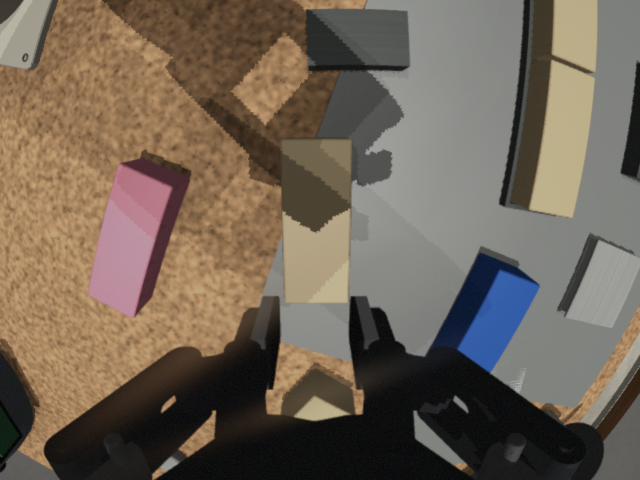

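The fingers shut to 30 mm on nothing. The brick still stands at (385,232) in the side view. I'll find out where the tool actually was.

Run:
```python
from m import *
print(get_position(),get_eef_rot(),get_q(),get_opening())
s=read_camera("side")
P=get_position(); print('side proj TCP',proj(s,[P]))
w=read_camera("wrist"); print(w["origin"],w["rotation"])
c=read_camera("top");print('top proj',proj(c,[P]))
cv2.imwrite("pics/t2.png",c["image"][:,:,::-1])
```

```text
[ 0.45209501 -0.16472704  0.15902477] [-1.79911960e+02 -7.47275751e-02  1.09501267e+02] [-2.14361855e+01  1.50482468e+01  1.12773982e+02 -1.56216397e-03
  5.22932434e+01 -4.09365532e+01] 0.029904967533659517
side proj TCP [[390.14190488 169.96572309]]
[ 0.42540934 -0.09182337  0.33963173] [-17.69596366   0.09722995  19.52249232]
top proj [[403.07507318 258.11898633]]
```

View pics/t2.png

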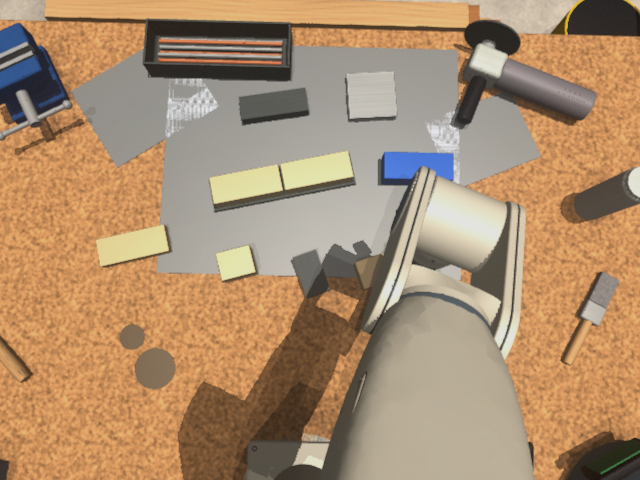

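Run:
```python
from m import *
s=read_camera("side")
print('init TCP proj',proj(s,[[.2535,.5711,.1935]]),proj(s,[[.2535,.5711,.2065]]),proj(s,[[.2535,.5711,.24]]))
P=get_position(); 
for z in (.16,.18,.2,.22): print(z,proj(s,[[P[0],P[1],z]]))
cv2.imwrite("pics/s3.png",cv2.resize(s["image"][60:260,320:480],None,fx=3,fy=3)[:,:,::-1])
```

```text
init TCP proj [[111.25351437 447.46092985]] [[108.80133455 436.9290237 ]] [[102.17519588 408.47031525]]
0.16 [[390.05029989 169.45527473]]
0.18 [[390.88049913 159.70275923]]
0.2 [[391.72582285 149.77257352]]
0.22 [[392.58668815 139.65981779]]
```

View pics/s3.png

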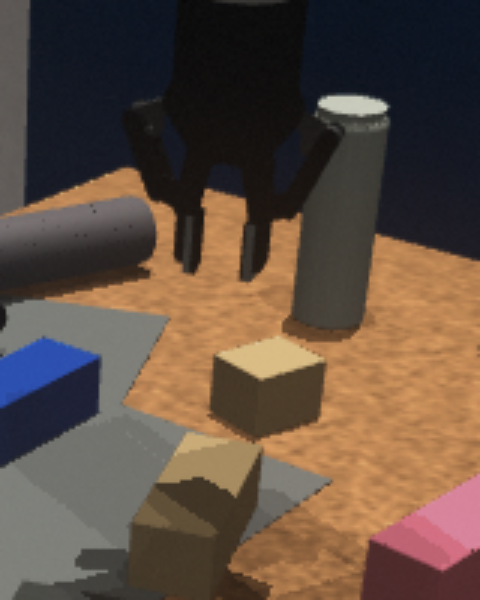

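Both the start picture and this one show the fingertips about 35 mm higher than the TCP reading says. I'll triangulate the tips from the wrist and side views to get the real tool offset.

Run:
```python
from m import *
s=read_camera("side"); w=read_camera("wrist"); P=np.array(get_position())
cv2.imwrite("pics/w3.png",cv2.resize(w["image"][250:420,220:420],None,fx=4,fy=4)[:,:,::-1])
def tri(a,oa,b,ob):
    A=np.c_[a,-b]; t=np.linalg.lstsq(A,ob-oa,rcond=None)[0]; p,q=oa+t[0]*a,ob+t[1]*b
    return (p+q)/2,np.linalg.norm(p-q)
def T(ws,ss): 
    a=rays(w,ws,True)[0];b=rays(s,ss)[0]
    return tri(a,np.array(w["origin"]),b,np.array(s["origin"]))
# check: brick corner; tips
print(P, T([315,298],[393,151]))
# tips from start picture against wrist ray
R=Ro.from_euler('xyz',get_eef_rot(),degrees=True).as_matrix()
print('tool frame',R.T@(T([315,298],[393,151])[0]-P))
for u in ([315,298],): print(R.T@rays(w,u,True)[0], R.T@(np.array(w["origin"])-P))
f=rect(s,max(faces(s["image"],110,15),key=lambda f:-abs(f.mean(0)-[284,287]).sum()),.05);print(f)
```

```text
[ 0.45264771 -0.16492347  0.15970019] (array([ 0.44721884, -0.1575769 ,  0.20095973]), np.float64(0.00373738062132867))
tool frame [ 0.008755   -0.00268443 -0.04125455]
[-0.44224658  0.00182509  0.89689165] [ 0.07792012 -0.0011751  -0.18033199]
(0.4480454406738281, 0.14202738952636718, 70.4832763671875, 56.86618423461914, 106.22126960754395)
```

View pics/w3.png

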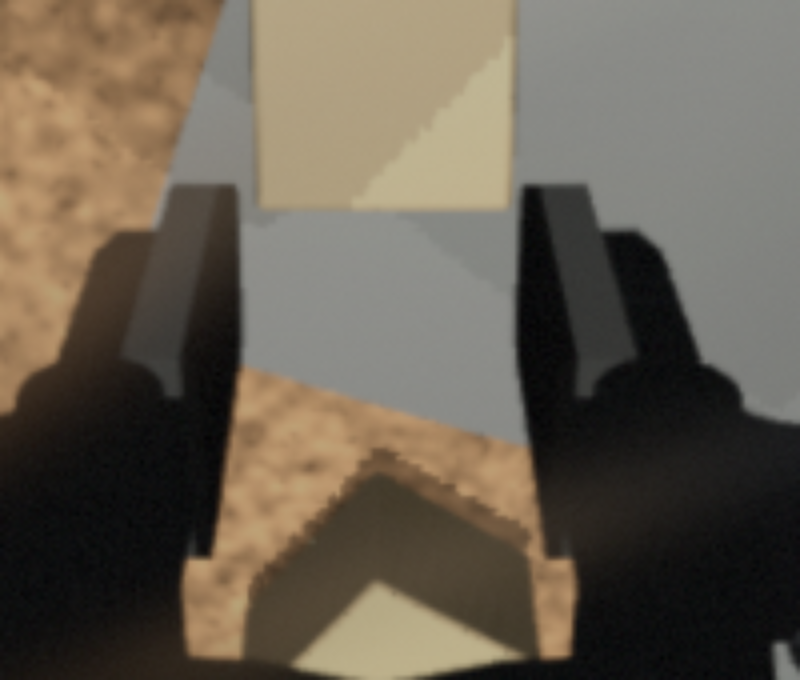

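The tips sit about 41 mm behind the TCP at 30 mm opening, and the lateral offset is near zero (row 296 is the pads' near edge, x ≈ +11 mm). That explains the miss, since the fingers passed just over the brick. I'll grip lower to compensate. First I'll check the brick's position in the wrist view.

Run:
```python
from m import *
w=read_camera("wrist")
cs=np.array([[282,139],[351.5,139],[350,303],[283,303]])
P=onplane(w,cs,.05,True);print(P.round(4),P.mean(0),np.linalg.norm(P[1]-P[2]),np.linalg.norm(P[0]-P[1]))
d=P[0]-P[3];print(np.degrees(np.arctan2(d[1],d[0])))
set_gripper(.085)
line_to([.4528,-.165,.06],max_speed=.15)
s=read_camera("side");cv2.imwrite("pics/s4.png",cv2.resize(s["image"][100:300,320:480],None,fx=3,fy=3)[:,:,::-1])
print(get_contact_force(),get_time_s(),inverse_kinematics([.4528,-.165,-.022],[180,0,109.5]))
```

```text
[[ 0.4048 -0.1083  0.05  ]
 [ 0.4554 -0.0903  0.05  ]
 [ 0.5044 -0.2211  0.05  ]
 [ 0.4492 -0.2406  0.05  ]] [ 0.45346945 -0.16508112  0.05      ] 0.13961525661151522 0.05373242603742047
108.53356004215557
[ 0.13766476 -0.33526244  0.44260088] 7.8083 [-2.14366289e+01  3.40959057e+01  1.17051017e+02 -2.54444375e-14
  2.88530768e+01 -4.09366289e+01]
```

View pics/s4.png

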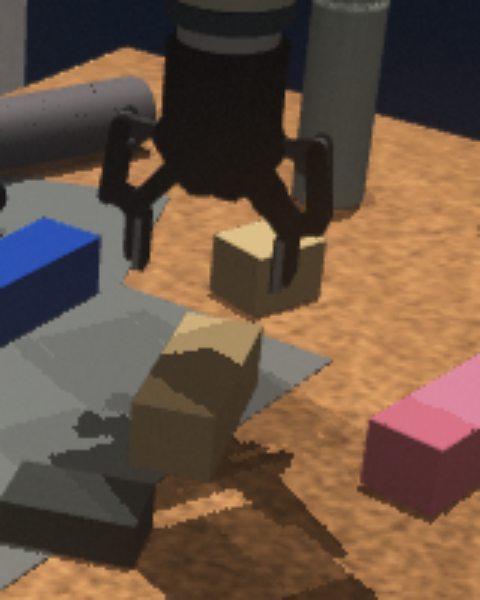

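The wrist view puts the brick at the same spot: (0.4535, -0.165), 140×54 mm. With the gripper open, the tips are about 51 mm above the TCP reading. That is the known 13 mm swing plus about 38 mm. Setting the grip height to TCP z = -0.03 puts the tips about 14–20 mm above the bench.

```bash
sed -i 's/^ZG=.*/ZG=-.030/; s/x,y,.16\]/x,y,.13]/g; s/x,y,.17\]/x,y,.14]/' m.py
python3 - <<'E'
from m import *
x,y=.453,-.165
line_to([x,y,-.01],max_speed=.1); print(get_contact_force())
line_to([x,y,ZG],max_speed=.05); print(get_contact_force())
set_gripper(.03,60)
print(get_opening(),get_contact_force(),get_time_s())
line_to([x,y,ZG+.03],max_speed=.1)
print(get_opening(),get_contact_force(),get_time_s())
s=read_camera("side");cv2.imwrite("pics/s5.png",cv2.resize(s["image"][100:300,320:480],None,fx=3,fy=3)[:,:,::-1])
E
```

```text
[ 0.34420165 -0.37295733  0.76999729]
[ 0.52377772  0.58752877 -0.33250226]
0.05551229891827427 [-0.25026735  1.0573776   4.54449376] 9.5917
0.05510534498221025 [-0.82746258 -0.2474812  -5.02725379] 10.0417
```

View pics/s5.png

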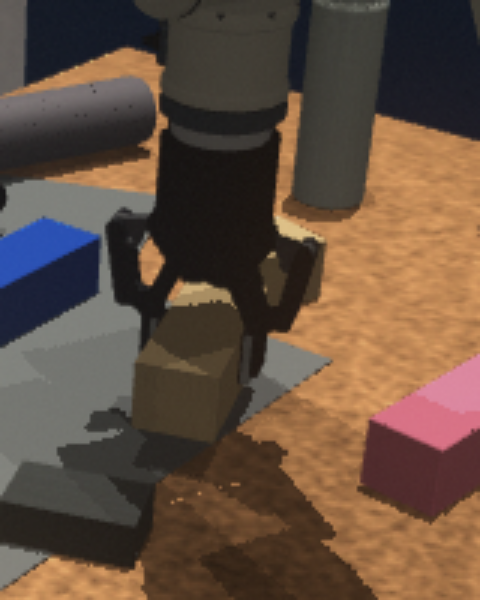

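The brick is gripped at 55.5 mm and reads about 5 N. Placing it now.

Run:
```python
from m import *
line_to([.453,-.165,.10],max_speed=.2)
place(0)
s=read_camera("side");cv2.imwrite("pics/s6.png",s["image"][:,:,::-1])
c=read_camera("top");cv2.imwrite("pics/t6.png",c["image"][:,:,::-1])
for f in faces(s["image"],110,15):
    u=f.mean(0); print('side',np.round(u),np.round(rect(s,f,.1),4))
```

```text
touch 0.049999999999999996 -6.08580385813862 0.893134903289183 14.0167
done 0.08500520294865647 15.175
side [167. 357.] [  0.4046   0.4034 122.6437  49.9704 104.5916]
side [516. 364.] [6.160000e-02 1.105000e-01 1.873638e+02 5.108990e+01 9.774260e+01]
side [284. 287.] [  0.399    0.1952  60.0186  49.7132 106.0591]
side [213. 260.] [  0.5356   0.2137  66.4819  50.0006 102.5264]
side [257. 203.] [6.297000e-01 2.200000e-02 6.581260e+01 5.678370e+01 1.029797e+02]
```

View pics/s6.png

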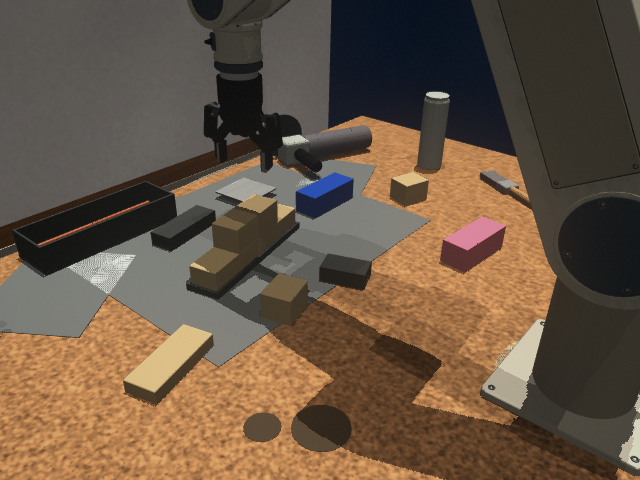

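The whole brick sits on the course and looks flush (side view, about (245,222)). Next I'll pick up half_a, then measure the whole brick once the arm is out of the way.

Run:
```python
from m import *
pick(.4486,.1435,106)
c=read_camera("top");cv2.imwrite("pics/t7.png",c["image"][:,:,::-1])
s=read_camera("side");cv2.imwrite("pics/s7.png",s["image"][:,:,::-1])
```

```text
grip 0.055580275914506906 [-0.07070735 -0.49386485  6.398778  ] 17.6667
lift 0.05498014063469969 [-0.48957513 -0.2085146  -1.46449315] 18.8833
```

View pics/t7.png

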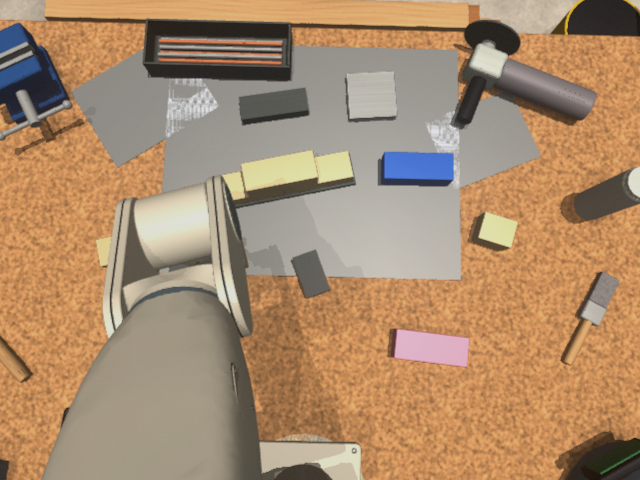

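View pics/s7.png

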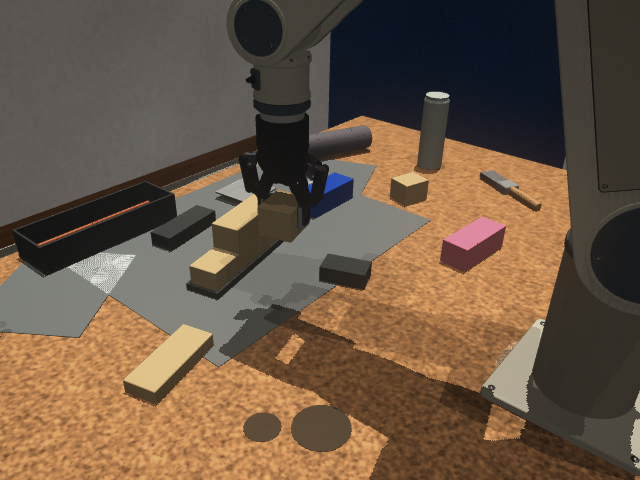

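half_a is in hand, with a grip of 55 mm. The whole brick's top face is visible at about (280,170) in the top view, so I'll measure it there.

Run:
```python
import cv2
im=cv2.imread("pics/t7.png");cv2.imwrite("pics/t7c.png",cv2.resize(im[140:215,220:365],None,fx=5,fy=5,interpolation=cv2.INTER_CUBIC))
```

```text
(no output)
```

View pics/t7c.png

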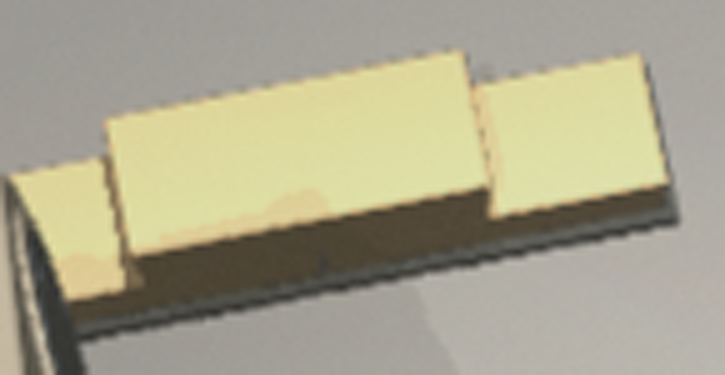

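Run:
```python
from m import *
c=read_camera("top")
def cf(cs,z):
    P=onplane(c,np.array(cs)/5+[219.6,139.6],z)[:,:2]
    a=np.radians(102.86);u=np.array([np.cos(a),np.sin(a)]);v=np.array([-u[1],u[0]])
    d=P-[.62295,.0607]; return np.c_[d@u,d@v]*1000
q=cf([[105,121],[465,52],[489,188],[131,254]],.1);print(q.round(1),q.mean(0))
print(cf([[640,55],[667,186]],.05).round(1))
```

```text
[[ 70.2 -25.2]
 [-69.5 -24.9]
 [-67.8  29.3]
 [ 69.8  27.7]] [0.65065215 1.72723663]
[[-141.4  -25.8]
 [-140.7   29.4]]
```

The whole brick is within 1–2 mm of centre and aligned. Placing half_a at +107 mm, then half_b at -107 mm.

Run:
```python
from m import *
place(.107)
s=read_camera("side");cv2.imwrite("pics/s8.png",s["image"][:,:,::-1])
pick(.5265,-.371,73.8)
c=read_camera("top");cv2.imwrite("pics/t8.png",c["image"][:,:,::-1])
s=read_camera("side");cv2.imwrite("pics/s9.png",s["image"][:,:,::-1])
im=c["image"];cv2.imwrite("pics/t8c.png",cv2.resize(im[140:230,200:365],None,fx=4,fy=4,interpolation=cv2.INTER_CUBIC)[:,:,::-1])
```

```text
touch 0.049999999999999996 -2.5172647938819073 6.901762375824591 21.875
done 0.08504316751414584 23.0333
grip 0.0558476563900255 [-0.17042558 -0.20971957  5.92977311] 26.6333
lift 0.055277922646864534 [ 0.74861327 -0.80011559 -3.4631004 ] 27.85
```

View pics/t8.png

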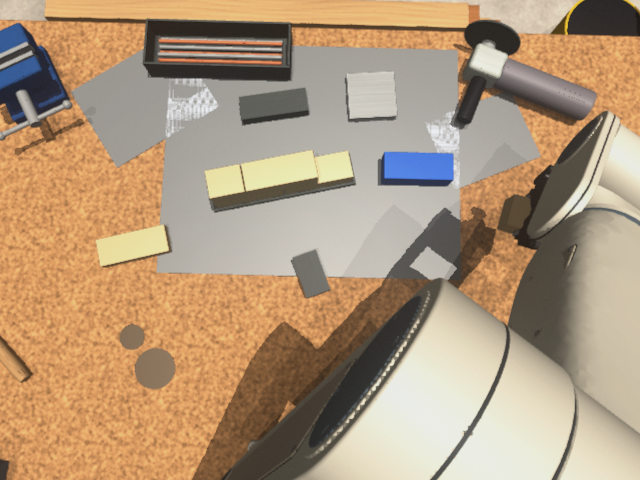

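View pics/s9.png

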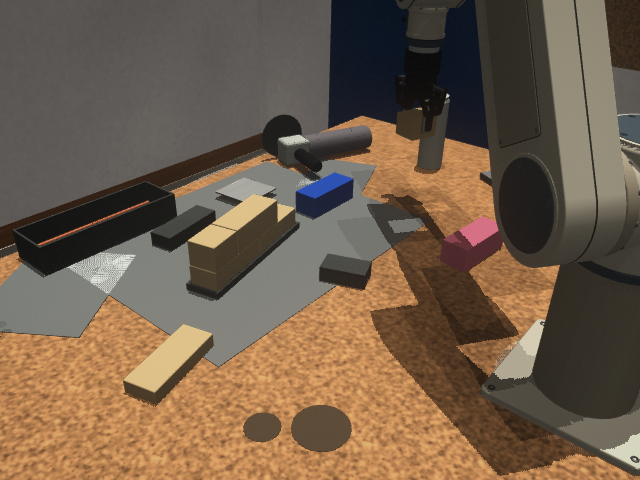

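View pics/t8c.png

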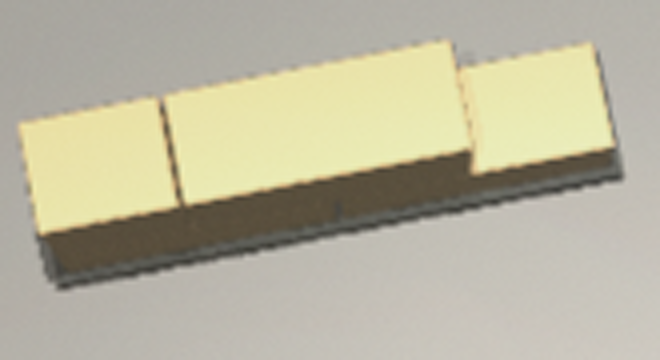

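half_a lies flush with a narrow joint (top crop (165,155)). half_b is gripped, so I'll place it.

Run:
```python
from m import *
place(-.1075)
movej([60,0,95,0,70,0]); print(get_time_s())
c=read_camera("top");s=read_camera("side");im=c["image"]
cv2.imwrite("pics/t10.png",cv2.resize(im[140:230,200:365],None,fx=4,fy=4,interpolation=cv2.INTER_CUBIC)[:,:,::-1])
cv2.imwrite("pics/s10.png",s["image"][:,:,::-1])
a=np.radians(102.86);u=np.array([np.cos(a),np.sin(a)]);v=np.array([-u[1],u[0]])
for f in faces(im,150):
    m=f.mean(0)
    for z in ((.1,) if m[1]<220 else (.024,)):
        r=rect(c,f,z);d=np.array(r[:2])-[.62295,.0607]; print(m.round(),np.round(r,4),(d@u*1000).round(1),(d@v*1000).round(1))
hsv=cv2.cvtColor(im,cv2.COLOR_RGB2HSV);I=np.indices(hsv.shape[:2])
m=(hsv[...,2]<125)&(I[0]>235)&(I[0]<310)&(np.abs(I[1]-311)<30)
cs,_=cv2.findContours(m.astype(np.uint8),0,cv2.CHAIN_APPROX_NONE); print('tube',rect(c,max(cs,key=len),.03))
```

```text
touch 0.049999999999999996 -2.2976067863779175 7.946528719078122 31.4417
done 0.08489811331288488 32.6
35.1167
[134. 243.] [  0.4813   0.3564 139.1663  54.7194 105.0705] 319.8 72.2
[224. 181.] [  0.5986   0.1652  68.1866  56.4694 102.9019] 107.3 0.5
[279. 170.] [6.224000e-01 6.130000e-02 1.401161e+02 5.646320e+01 1.028791e+02] 0.7 0.4
[335. 159.] [ 6.463000e-01 -4.400000e-02  6.874690e+01  5.618430e+01  1.027225e+02] -107.3 0.5
tube (0.4309097900390625, -0.0014335060119628907, 86.00662231445312, 53.19881820678711, 21.104907989501953)
```

View pics/t10.png

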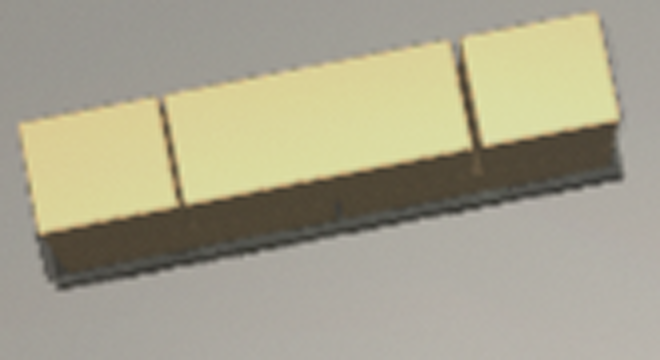

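View pics/s10.png

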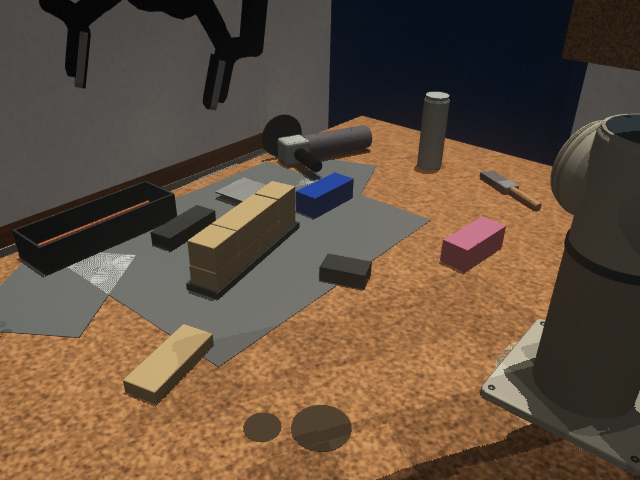

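All three bricks are within about 1.5 mm of their targets, flat and aligned, and the arm is clear. Split and tube haven't moved. Handing in.

```bash
python3 -c "
from rig import *
close_job()"
```

```text
the job is handed in; nothing more can be done
```

The second course is laid and the job is handed in, at about 35 s of the 72 s allowed; `close_job()` gives no verdict. I gripped each brick across its 56 mm width, lowered it until I felt contact, and released it.

| Brick | Along the course (target) | Across the course | Turned relative to the course |
|---|---|---|---|
| Whole | +0.7 mm (0) | 0.4 mm | under 0.2° |
| half_a | +107.3 mm (+106) | 0.5 mm | under 0.2° |
| half_b | -107.3 mm (-106) | 0.5 mm | under 0.2° |

- **Final checks:** these figures are from the last top view. It and the side view show all three bricks lying flat with their faces flush. I didn't measure tilt or underside height separately. Contact came with each brick about 50 mm above its pick-up height, which matches the bottom course's top.
- **Bystanders:** the thin brick and the tube offcut measured within 0.5 mm of their starting positions.
- **What disagreed:** my first grasp of the whole brick closed on nothing. The cameras showed the fingertips about 35 to 38 mm higher than the stated tool point implies, even after allowing for the finger swing. I corrected the grip height for that, and all three grasps then held at about 55.5 mm. The first attempt did not measurably move the brick.
- **Camera agreement:** the top and side views differed by 1 to 3.5 mm, so I aimed between them for the positions both had measured.

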